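Turn up the fume extractor at the repair bench

ROBOT

A 6-joint arm with a two-finger parallel gripper is mounted at the origin on the work surface. World frame = base frame: x ahead of the robot, y to its left, z up, the work surface at z = 0. Lengths are in m, angles in rad, forces in N, time in s.
With the tool pointing down it reaches from about 0.375 to 0.975 m from the base axis. Payload 3.8 kg.
Tool frame: the origin (TCP) lies at the very end of the fingers, on their centre line; the grasp point (between the pads) lies 19 mm behind it; x points along the fingers, y is the direction in which the jaws open and shut, and the axes are right-handed (so a half turn about x gives the same grasp; the last joint's range is limited). The gripper opens to 85 mm and grips with 20 to 120 N. Pads are 22 mm wide; open, the fingers measure 114 mm over their backs; the gripper's body (76 mm by 85 mm) begins 54 mm behind the grasp point. The pads swing forward as they close: fully open they stand 13 mm farther back than shut.
Start: joints at [1.091, 0.264, 1.604, -0, 1.274, -0.037], TCP at [0.289, 0.61, 0.231] pointing down, gripper open.
Joint ranges: [-2.63, 2.63], [-0.94, 2.18], [0.31, 2.57], [-1.31, 4.45], [0, 2.66], [-2.55, 2.55]. Speed limits (rad/s): [2.57, 2.57, 3.14, 3.14, 3.14, 3.14].

INTERFACE

Orientations are given as a unit quaternion [x, y, z, w].
In Python, from workcell import manip, imaging, order, spotter gives the robot as it stands. The module is installed in compiled form; this text tells all that it offers.
- The arm moves only by the tool apply_moves, never from a script. Its argument "commands" is a list of rows, each a list of 7 numbers: the shift along the world's x, y, z in cm, then the turn, a rotation vector about the world's x, y, z in degrees, then the finger opening in cm, from 0 to 8.54. In form: [[tx, ty, tz, ax, ay, az, grip], ...]. A call has exactly 8 rows; each row shifts and turns the pose as measured when the row begins; what a row does not reach is not made up. A row lasts 1/12 s, in which the tool goes at most 41.7 mm and 7.16 degrees, less where a joint would pass 70% of its speed; a pose out of reach is approached as far as the arm can. A call is refused whole if a number of a shift passes 4.17 or a number of a turn 7.16, either way. A call with a gripper value outside its range is refused whole. The fingers move at their own pace and stop on an object; the grip force is fixed at half the most. Time passes only in rows, so rows that do not move let the fingers close, or fill a call up. It gives the time, the measured TCP pose, the force and the opening at its end, in the units of the state.
- manip.state(): the state, without advancing time (a new reading comes with each control period).
- imaging.read_camera(name): name is "scene" or "top" or "wrist"; returns the picture (480x640x3 uint8, blue, green, red); there is no depth.
- imaging.camera_info(name): a dict with "fx", "fy", "cx", "cy" (pixels), "T" (4x4, takes a point from camera to world coordinates). Camera axes: x right, y down, z forward; pixel columns grow to the right and rows downward; lengths in m; the calibration is good to about 2 mm. A picture is of the moment at which its call begins: read the wrist's pose just before it. camera_info takes no time and is no camera call; for the wrist camera it gives the pose at the moment of the call.
- order.job_done(): hands the job in, once; it reports no verdict.
Trained networks look in the newest picture that a camera, given by its name, has taken for a name from the list of things; names that differ only in an ending like _2 or _b are one class to them, and where a whole thing is asked for, a point or a joint stands for the part that bears it (a point fixed in the world has none). Each returns a list of dicts, best first, with "conf" (0 to 1); they miss things now and then, are a little off and sometimes report something else, mostly with a low value. They report only what shows in the picture. A call takes as long as a camera call. They do not tell look-alikes from the thing itself.
- spotter.recognise(camera, name): "at" ([column, row] as shares, 0 to 1, of the picture: columns of its width, rows of its height, amid what is visible of it).
The state is a dict: "time_s": time; "qpos": joint angles; "qd": joint speeds; "tau": joint torques, N m; "eef_pos": TCP position; "eef_rot": TCP orientation; "ft_force": force on the tool from outside, world axes, zero at the start; "ft_torque": the same for the moment, N m; "gripper_width": opening from 0.0 (shut) to 1.0 (fully open).
Only numpy, scipy, OpenCV 4.12 (cv2) and the standard library are available. Lean on these libraries where they do the work, as an engineer would, in place of code of your own. Each camera call takes 0.05 s, during which the arm holds its last target.

TASK

Two slide controllers lie on the repair mat: the one with the broad flat paddle grip sets the fume extractor, the one with the thin round post grip dims the lamp. Turn up the fume extractor: slide the paddle grip along its track until it lines up with the small black pointer beside that same track, then let go of it. Leave the round-post slider and both pointers where they are.

Things in the scene. Friction and masses are not known exactly. Their poses are not given: they have to be found in the camera images.
- paddle_top (a point): Top centre of the broad flat paddle grip: black, 14 mm along its track, 36 across, 40 tall, top 74 mm above the table. Slides on a fixed grey box 200 x 85 mm, box top at 34 mm. x axis: level along the track, away from the robot (turned up to 25 deg); z up. Travel 120 mm, starts near the end closer to the robot; needs about 2 N, stays where left.
- paddle_mark (a point): Top of the small black pointer (9 mm along the track, 18 across, 8 tall) on the paddle's box, 31 mm to the +y side of the slot, 42 mm above the table, farther along the track than the paddle's start. Axes as the paddle's. Lined up: paddle centre level with this point along x; it passes beside it without touching. Stiff (20 N), to stay put.
- post_top (a point): Top centre of the thin round post grip (black, 16 mm diameter, 40 mm tall, top 74 mm above the table) on the other controller, a box of the same form; axes alike, starts anywhere on its 120 mm travel. Not to be moved.
- post_mark (a point): Top of the black pointer on the round-post controller. Not to be moved, and not the target.
Not all that is in view belongs to the job. What is shaped like the part that bears paddle_top but green is not meant.

How it is judged:
By the outcome, as a careful person would: the job done as asked, in the order asked, and still so for the second after the job is handed in, with the robot touching nothing.
It also fails if it takes over 29 s, if anything falls off the work surface, if the arm or the gripper's body presses on something with over 40 N, if the wrist force passes 120 N, or if a joint passes its speed limit or range.

## Working session

There is one attempt and no reset: what is moved stays moved. The work goes in short steps, Python scripts to look and compute and a tool call to move; the robot and the scene stay as the last step left them, time stands still between calls to the robot, and variables do not carry over. Pictures are saved under pics/ and viewed, and the job is handed in when it is done.

Besides the shell and the picture viewer there is one more tool, called after "Emit:" as name(argument=value, ...) on one line, values as JSON. apply_moves: Moves the arm, as the interface text tells. Its arguments: {"type":"object","properties":{"commands":{"type":"array"}},"required":["commands"]}

```bash
mkdir -p pics; cat > h.py <<'E'
import numpy as np, cv2
from workcell import manip, imaging, order, spotter
def ray(info,u,v):
    T=np.array(info["T"]);d=T[:3,:3]@np.array([(u-info["cx"])/info["fx"],(v-info["cy"])/info["fy"],1.]);return T[:3,3],d
def atz(info,u,v,z):
    o,d=ray(info,u,v);return o+d*(z-o[2])/d[2]
def proj(info,P):
    T=np.array(info["T"]);p=T[:3,:3].T@(np.array(P)-T[:3,3]);return info["fx"]*p[0]/p[2]+info["cx"],info["fy"]*p[1]/p[2]+info["cy"]
E
python3 - <<'E'
from h import *
s=manip.state();print(s["time_s"],s["eef_pos"],s["eef_rot"])
for c in ["scene","top"]:
    im=imaging.read_camera(c);cv2.imwrite(f"pics/{c}0.png",im);i=imaging.camera_info(c)
    print(c,np.round(i["T"],3).tolist(),i["fx"])
    for n,z in [("paddle_top",.074),("paddle_mark",.042),("post_top",.074),("post_mark",.042)]:
        for r in spotter.recognise(c,n):
            u,v=r["at"][0]*640,r["at"][1]*480
            print(n,round(r["conf"],2),round(u),round(v),np.round(atz(i,u,v,z),3))
print(manip.state()["time_s"])
E
```

```text
0.0 [0.28887584 0.60924449 0.22995469] [ 0.15450745  0.69004913 -0.1560351   0.68964679]
scene [[-0.582, 0.463, -0.669, 1.014], [0.813, 0.336, -0.475, 0.468], [0.005, -0.82, -0.572, 0.6], [0.0, 0.0, 0.0, 1.0]] 544.2482367620639
paddle_top 0.83 509 235 [0.181 0.287 0.074]
paddle_top 0.81 202 246 [ 0.518 -0.119  0.074]
paddle_mark 0.59 529 248 [0.15  0.319 0.042]
paddle_mark 0.59 342 340 [0.536 0.174 0.042]
paddle_mark 0.54 200 279 [ 0.556 -0.091  0.042]
post_top 0.85 340 342 [0.568 0.191 0.074]
post_top 0.62 358 357 [0.577 0.225 0.074]
top [[0.027, -0.987, 0.156, 0.247], [-1.0, -0.029, -0.011, 0.06], [0.016, -0.155, -0.988, 0.855], [0.0, 0.0, 0.0, 1.0]] 475.4732002133554
paddle_top 0.63 176 370 [0.141 0.279 0.074]
paddle_top 0.55 430 163 [ 0.493 -0.128  0.074]
paddle_mark 0.64 407 136 [ 0.552 -0.093  0.042]
post_top 0.57 252 130 [0.542 0.179 0.074]
post_mark 0.5 236 134 [0.547 0.212 0.042]
0.5
```

View pics/scene0.png

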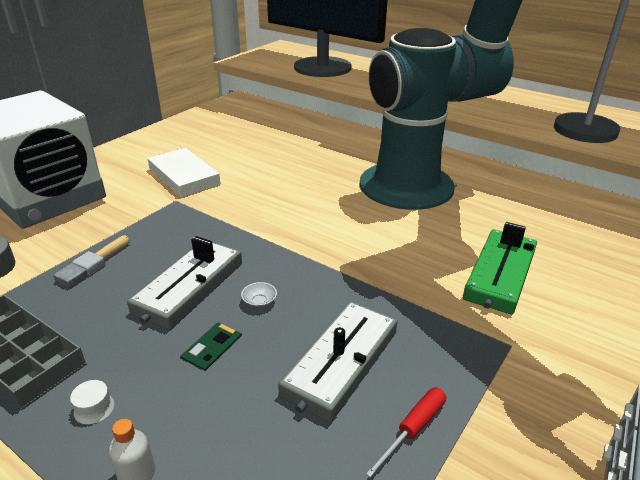

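View pics/top0.png

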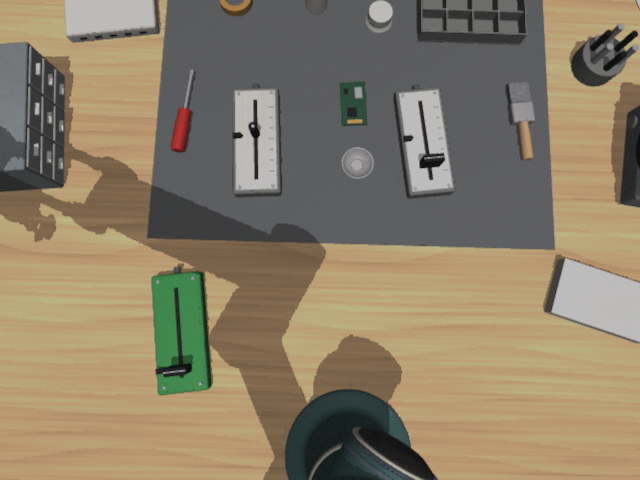

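Candidates for the paddle are the black paddle on the grey box at top (431,160) / scene (203,248), the paddle on the green box at top (175,370) / scene (512,235), and the round post at top (254,129) / scene (340,340). I choose the grey-box paddle. Its pointer is at top (408,138) / scene (201,278). A close crop will check this.

```bash
python3 - <<'E'
import cv2,numpy as np
t=cv2.imread("pics/top0.png")[80:205,380:480];s=cv2.imread("pics/scene0.png")[225:335,120:250]
t=cv2.resize(t,None,fx=4,fy=4,interpolation=cv2.INTER_CUBIC);s=cv2.resize(s,None,fx=3,fy=3,interpolation=cv2.INTER_CUBIC)
o=np.zeros((500,790,3),np.uint8);o[:500,:400]=t;o[:330,400:790]=s;cv2.imwrite("pics/crop0.png",o)
E
```

```text
(no output)
```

View pics/crop0.png

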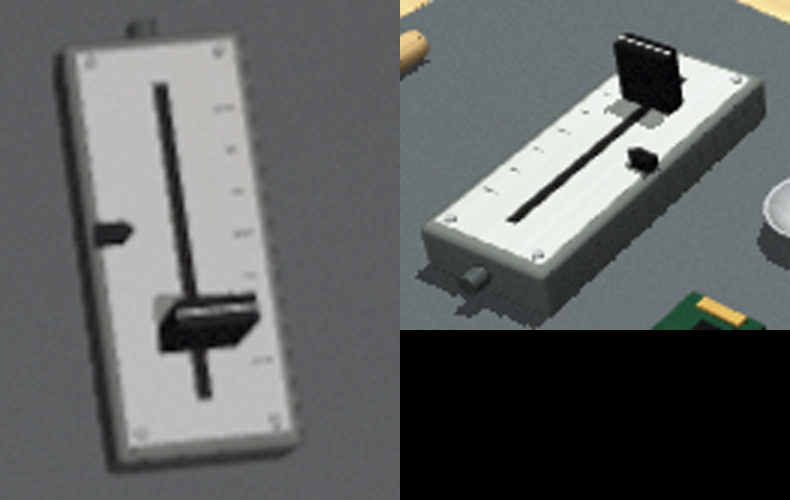

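The crop shows the black paddle on the grey box (crop ≈(215,308)) and its pointer to the left, farther up the track (crop ≈(113,233)). This matches the description. Next I work out the geometry.

```bash
python3 - <<'E'
from h import *
i=imaging.camera_info("top");s=imaging.camera_info("scene")
f=lambda u,v,z:atz(i,u/4+380-.4,v/4+80-.4,z)
g=lambda u,v,z:atz(s,(u-400)/3+120-.3,v/3+225-.3,z)
for F,a,b in((f,(160,85),(205,397)),(g,(514,220),(648,107))):
    A=F(*a,.034);B=F(*b,.034);d=A-B;print(A,B,np.hypot(*d[:2]),np.degrees(np.arctan2(d[1],d[0])))
print("top corners",[np.round(f(*c,.034),3)[:2] for c in((68,48),(240,38),(115,450),(297,435))])
print("scr",[np.round(f(*c,.034),3)[:2] for c in((91,62),(219,51),(140,434),(275,421))])
print("paddle",f(217,307,.074),g(645,45,.074));print("mark",f(113,232,.042),g(642,155,.042))
E
```

```text
[ 0.62319616 -0.11834488  0.034     ] [ 0.47641494 -0.13779478  0.034     ] 0.14806426371267084 7.548256292598769
[ 0.62327245 -0.1175645   0.034     ] [ 0.51043525 -0.13245242  0.034     ] 0.11381513723877516 7.516276958079369
top corners [array([ 0.64 , -0.076]), array([ 0.647, -0.155]), array([ 0.451, -0.097]), array([ 0.46 , -0.179])]
scr [array([ 0.633, -0.087]), array([ 0.641, -0.146]), array([ 0.459, -0.109]), array([ 0.466, -0.169])]
paddle [ 0.50511954 -0.13363695  0.074     ] [ 0.50503845 -0.13387196  0.074     ]
mark [ 0.54910434 -0.09515488  0.042     ] [ 0.55092633 -0.09481402  0.042     ]
```

Emit:
apply_moves(commands=[[1,-3.5,0,0,0,-3,8.5],[1,-3.5,0,0,0,-3,8.5],[1,-3.5,0,0,0,-3,8.5],[1,-3.5,0,0,0,-3,8.5],[1,-3.5,0,0,0,-3,8.5],[1,-3.5,0,0,0,-3,8.5],[1,-3.5,0,0,0,-3,8.5],[1,-3.5,0,0,0,-3,8.5]])

```text
time_s: 1.17
eef_pos: [0.368, 0.3263, 0.2305]
eef_rot: [0.3, 0.641, -0.296, 0.642]
ft_force: [1.1, -0.0, -0.2]
gripper_width: 0.996
```

Emit:
apply_moves(commands=[[1,-3.5,0,0,0,-3,8.5],[1,-3.5,0,0,0,-3,8.5],[1,-3.5,0,0,0,-3,8.5],[1,-3.5,0,0,0,-3,8.5],[1,-3.5,0,0,0,-3,8.5],[1,-3.5,0,0,0,-3,8.5],[1,-3.5,0,0,0,-3,8.5],[1,-3.5,0,0,0,-3,8.5]])

```text
time_s: 1.83
eef_pos: [0.4492, 0.0326, 0.234]
eef_rot: [0.434, 0.558, -0.426, 0.565]
ft_force: [2.0, 1.2, 0.7]
gripper_width: 0.995
```

Emit:
apply_moves(commands=[[1.1,-3.5,0,0,0,-2,8.5],[1.1,-3.5,-1,0,0,-2,8.5],[1.1,-3.5,-1,0,0,-2,8.5],[1.1,-3.5,-1,0,0,-1,8.5],[1.1,-3,-1,0,0,0,8.5],[0,0,0,0,0,0,8.5],[0,0,0,0,0,0,8.5],[0,0,0,0,0,0,8.5]])

```text
time_s: 2.5
eef_pos: [0.5079, -0.1548, 0.1965]
eef_rot: [0.474, 0.522, -0.463, 0.537]
ft_force: [0.1, 0.3, -0.7]
gripper_width: 0.994
```

```bash
cat > look.py <<'E'
from h import *
import sys
from scipy.spatial.transform import Rotation as R
s=manip.state();i=imaging.camera_info("wrist");im=imaging.read_camera("wrist");cv2.imwrite(f"pics/{sys.argv[1]}.png",im)
M=R.from_quat(s["eef_rot"]).as_matrix();print(s["time_s"],s["eef_pos"],s["ft_force"],s["gripper_width"]);print(M.round(3).tolist(),"yaw",np.degrees(np.arctan2(M[1,1],M[0,1])))
for n,z in [("paddle_top",.074),("paddle_mark",.042)]:
    for r in spotter.recognise("wrist",n):
        u,v=r["at"][0]*640,r["at"][1]*480
        print(n,round(r["conf"],2),round(u),round(v),np.round(atz(i,u,v,z),4))
import pickle;pickle.dump(i,open(f"pics/{sys.argv[1]}.pkl","wb"))
E
python3 look.py w1
```

```text
2.5 [ 0.50789473 -0.15480081  0.19654091] [ 0.12997464  0.26986818 -0.72578198] 0.9940898125433097
[[0.026, 0.992, 0.122], [-0.002, 0.122, -0.993], [-1.0, 0.025, 0.005]] yaw 7.009639897233856
paddle_top 0.83 316 203 [ 0.5057 -0.1315  0.074 ]
paddle_mark 0.8 374 155 [ 0.5493 -0.0943  0.042 ]
```

View pics/w1.png

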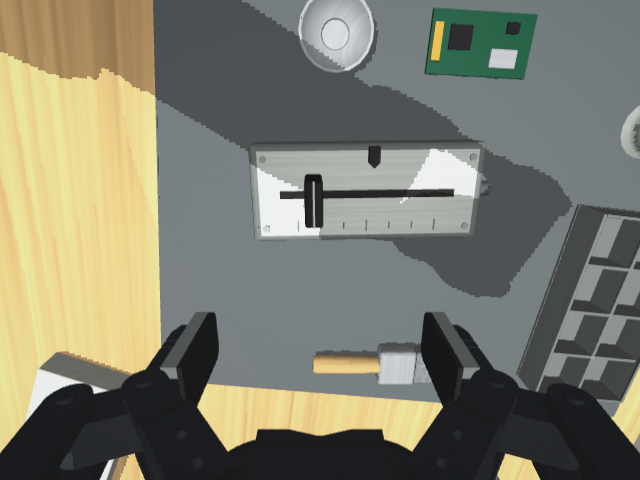

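The wrist view shows the paddle at about (314,201), the pointer at about (374,155) and the slot running from (281,195) to (455,192). It agrees with the other two views within about 2 mm. I'll refine in an enlarged crop.

```bash
python3 - <<'E'
import cv2
t=cv2.imread("pics/w1.png")[135:245,245:405]
cv2.imwrite("pics/w1c.png",cv2.resize(t,None,fx=5,fy=5,interpolation=cv2.INTER_CUBIC))
E
```

```text
(no output)
```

View pics/w1c.png

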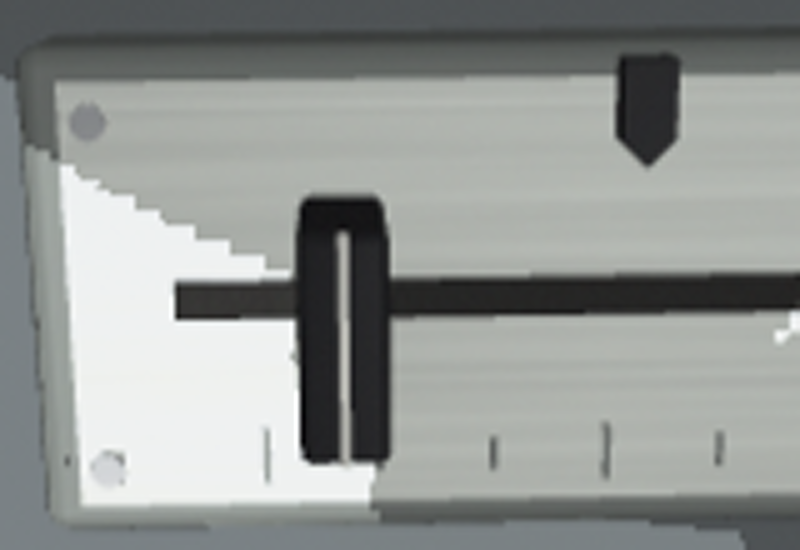

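```bash
python3 - <<'E'
from h import *
import pickle
i=pickle.load(open("pics/w1.pkl","rb"))
f=lambda u,v,z:atz(i,u/5+245-.4,v/5+135-.4,z)
A=f(175,301,.034);B=atz(i,455,191.5,.034);d=(B-A)[:2];L=np.hypot(*d);d/=L
p=f(344,348,.074);m=f(648,112,.042);a=f(342,232,.074);b=f(345,463,.074)
print(A,B,L,np.degrees(np.arctan2(d[1],d[0])));print(p,m,d@(m-p)[:2],np.cross(d,(m-p)[:2]),np.linalg.norm(a-b),"across",np.degrees(np.arctan2(*(a-b)[1::-1])))
E
```

```text
[ 0.47553724 -0.1374444   0.034     ] [ 0.6255522  -0.11677781  0.034     ] 0.15143181879447562 7.843894501025054
[ 0.50378305 -0.1330312   0.074     ] [ 0.54937489 -0.09577342  0.042     ] 0.05025000296334019 0.030687053004248545 0.035525908140912214 across 97.4598693473247<stdin>:7: DeprecationWarning: Arrays of 2-dimensional vectors are deprecated. Use arrays of 3-dimensional vectors instead. (deprecated in NumPy 2.0)
```

Emit:
apply_moves(commands=[[-0.2,1.1,-1,0,1,0.3,8.5],[-0.2,1.1,-1,0,0.5,0.2,8.5],[0,0,-2.5,0,0,0,8.5],[0,0,-2.5,0,0,0,8.5],[0,0,-2,0,0,0,8.5],[0,0,-1.5,0,0,0,8.5],[0,0,-0.5,0,0,0,8.5],[0,0,0,0,0,0,8.5]])

```text
time_s: 3.32
eef_pos: [0.5018, -0.1161, 0.0819]
eef_rot: [0.461, 0.536, -0.462, 0.536]
ft_force: [-0.1, 0.1, -0.1]
gripper_width: 0.998
```

```bash
python3 look.py w2
```

```text
3.3167 [ 0.50180048 -0.1161228   0.08192776] [-0.09457662  0.05556896 -0.06895168] 0.9981923321236453
[[-0.001, 0.989, 0.148], [-0.001, 0.148, -0.989], [-1.0, -0.001, 0.001]] yaw 8.498111839885363
paddle_top 0.67 320 323 [ 0.5034 -0.1253  0.074 ]
paddle_top 0.28 413 253 [ 0.5394 -0.0839  0.074 ]
paddle_mark 0.82 412 254 [ 0.5498 -0.0948  0.042 ]
```

View pics/w2.png

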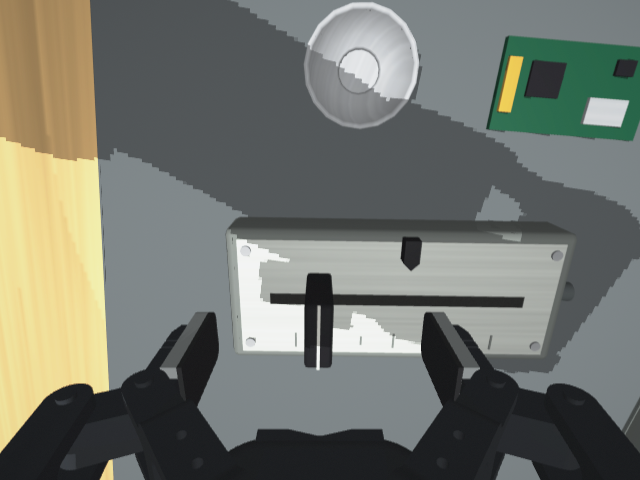

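Emit:
apply_moves(commands=[[0.1,-0.9,0,0,0,-0.5,8.5],[0.1,-0.6,0,0,0,-0.4,8.5],[0,0,0,0,0,0,8.5],[0,0,-1,0,0,0,8.5],[0,0,-1,0,0,0,8.5],[0,0,-1,0,0,0,8.5],[0,0,0,0,0,0,8.5],[0,0,0,0,0,0,8.5]])

```text
time_s: 4.13
eef_pos: [0.5106, -0.1365, 0.057]
eef_rot: [0.469, 0.526, -0.465, 0.536]
ft_force: [-0.0, -0.2, 0.2]
gripper_width: 0.998
```

```bash
python3 look.py w3
```

```text
4.1333 [ 0.51057074 -0.13654414  0.05703902] [-0.00275395 -0.2025283   0.23748981] 0.9984070324541561
[[0.014, 0.992, 0.128], [-0.006, 0.128, -0.992], [-1.0, 0.014, 0.008]] yaw 7.33760158715946
paddle_top 0.68 307 311 [ 0.5039 -0.126   0.074 ]
paddle_mark 0.84 416 225 [ 0.5502 -0.0941  0.042 ]
```

View pics/w3.png

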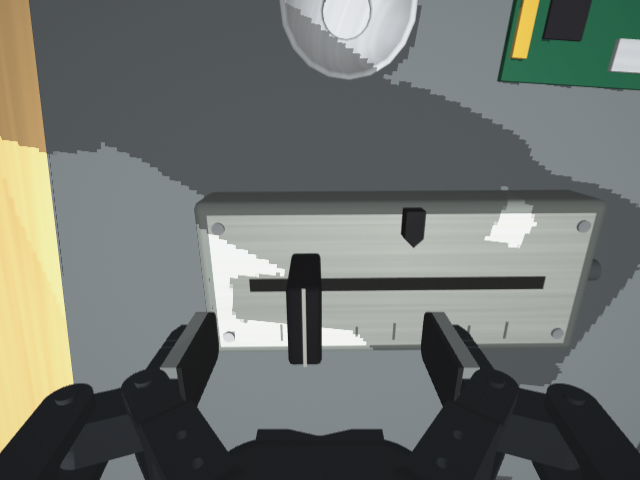

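Emit:
apply_moves(commands=[[-0.3,0.2,-0.4,0,0.5,0,8.5],[-0.3,0.1,-0.4,0,0.2,0,8.5],[0,0,-0.2,0,0,0,8.5],[0,0,0,0,0,0,8.5],[0,0,0,0,0,0,8.5],[0,0,0,0,0,0,8.5],[0,0,0,0,0,0,6],[0,0,0,0,0,0,4]])

```text
time_s: 4.95
eef_pos: [0.5051, -0.133, 0.0478]
eef_rot: [0.466, 0.529, -0.468, 0.534]
ft_force: [-0.4, 0.7, -0.9]
gripper_width: 0.742
```

Emit:
apply_moves(commands=[[0,0,0,0,0,0,3],[0,0,0,0,0,0,2.5],[0,0,0,0,0,0,2],[0,0,0,0,0,0,1.8],[0,0,0,0,0,0,1.2],[0,0,0,0,0,0,1.2],[0,0,0,0,0,0,1.2],[0,0,0,0,0,0,1.2]])

```text
time_s: 5.62
eef_pos: [0.5054, -0.1332, 0.0485]
eef_rot: [0.466, 0.528, -0.468, 0.534]
ft_force: [-0.6, 0.7, 0.6]
gripper_width: 0.153
```

```bash
python3 look.py w4
```

```text
5.6167 [ 0.50540883 -0.13319703  0.04847039] [-0.58957076  0.66258949  0.57579457] 0.15337823510340826
[[0.004, 0.992, 0.129], [-0.007, 0.129, -0.992], [-1.0, 0.003, 0.008]] yaw 7.412389633030789
paddle_top 0.91 321 331 [ 0.5051 -0.1253  0.074 ]
paddle_mark 0.65 431 241 [ 0.55   -0.0948  0.042 ]
```

View pics/w4.png

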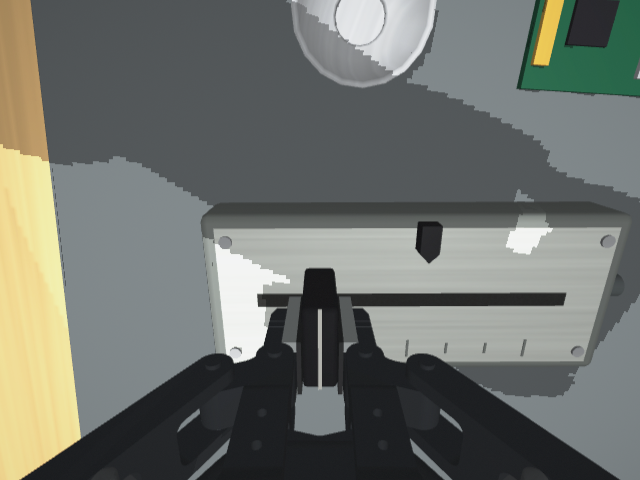

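Emit:
apply_moves(commands=[[0.6,0.08,0,0,0,0,1.2],[0.8,0.1,0,0,0,0,1.2],[0.8,0.1,0,0,0,0,1.2],[0.8,0.1,0,0,0,0,1.2],[0.6,0.08,0,0,0,0,1.2],[0.4,0.05,0,0,0,0,1.2],[0,0,0,0,0,0,1.2],[0,0,0,0,0,0,1.2]])

```text
time_s: 6.43
eef_pos: [0.5494, -0.1274, 0.0485]
eef_rot: [0.465, 0.529, -0.468, 0.533]
ft_force: [-1.4, -0.8, 2.1]
gripper_width: 0.148
```

```bash
python3 look.py w5;python3 - <<'E'
import cv2
t=cv2.imread("pics/w5.png")[190:400,220:420]
cv2.imwrite("pics/w5c.png",cv2.resize(t,None,fx=2.8,fy=2.8,interpolation=cv2.INTER_CUBIC))
E
```

```text
6.4333 [ 0.54939339 -0.12737065  0.04847906] [-1.37627123 -0.84019485  2.10981987] 0.14774321864238432
[[0.001, 0.992, 0.13], [-0.007, 0.13, -0.992], [-1.0, 0.0, 0.007]] yaw 7.4562998107129514
paddle_top 0.87 320 329 [ 0.5484 -0.1189  0.074 ]
paddle_mark 0.92 332 240 [ 0.5505 -0.0939  0.042 ]
```

View pics/w5c.png

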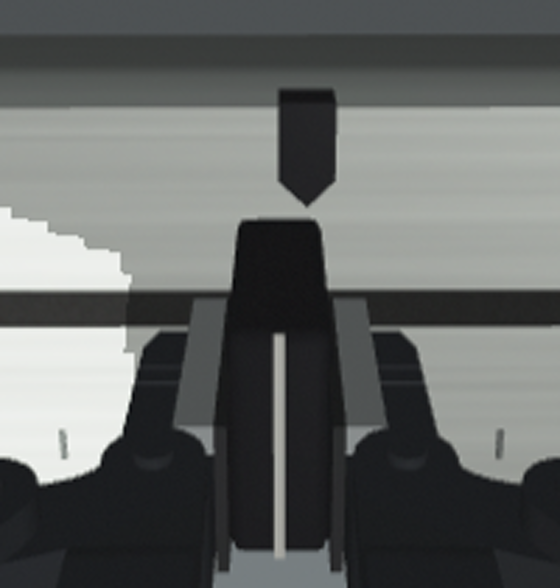

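The crop shows the paddle line at column ≈319.8 and the pointer at ≈329.6, so a few mm remain.

```bash
cat > al.py <<'E'
from h import *
import pickle
def al(name,pu,pv,mu,mv):
    i=pickle.load(open(f"pics/{name}.pkl","rb"));d=np.array([np.cos(np.radians(7.5)),np.sin(np.radians(7.5))])
    p=atz(i,pu,pv,.074);m=atz(i,mu,mv,.042);e=(m-p)[:2];print(p,m,"along",e@d,"across",d[0]*e[1]-d[1]*e[0])
E
python3 -c "
from al import *
k=lambda u,v:(u/2.8+220-.3,v/2.8+190-.3)
al('w5',*k(279.5,445),*k(307,147))"
```

```text
[ 0.54943214 -0.1274971   0.074     ] [ 0.54954288 -0.09501547  0.042     ] along 0.00434950185096041 across 0.03218929397417007
```

Emit:
apply_moves(commands=[[0.2,0.03,0,0,0,0,1.2],[0.15,0.02,0,0,0,0,1.2],[0.05,0,0,0,0,0,1.2],[0,0,0,0,0,0,1.2],[0,0,0,0,0,0,1.2],[0,0,0,0,0,0,1.2],[0,0,0,0,0,0,1.2],[0,0,0,0,0,0,1.2]])

```text
time_s: 7.25
eef_pos: [0.5524, -0.127, 0.0485]
eef_rot: [0.465, 0.529, -0.468, 0.533]
ft_force: [-0.8, -0.4, 0.9]
gripper_width: 0.154
```

```bash
python3 look.py w6;python3 - <<'E'
import cv2
t=cv2.imread("pics/w6.png")[190:400,220:420]
cv2.imwrite("pics/w6c.png",cv2.resize(t,None,fx=2.8,fy=2.8,interpolation=cv2.INTER_CUBIC))
E
```

```text
7.25 [ 0.55240657 -0.1269774   0.04845887] [-0.76999642 -0.35011198  0.94564676] 0.15385153209119623
[[0.002, 0.992, 0.129], [-0.007, 0.129, -0.992], [-1.0, 0.001, 0.007]] yaw 7.398069877327063
paddle_top 0.91 323 330 [ 0.5526 -0.1189  0.074 ]
paddle_mark 0.91 324 239 [ 0.5499 -0.0937  0.042 ]
```

View pics/w6c.png

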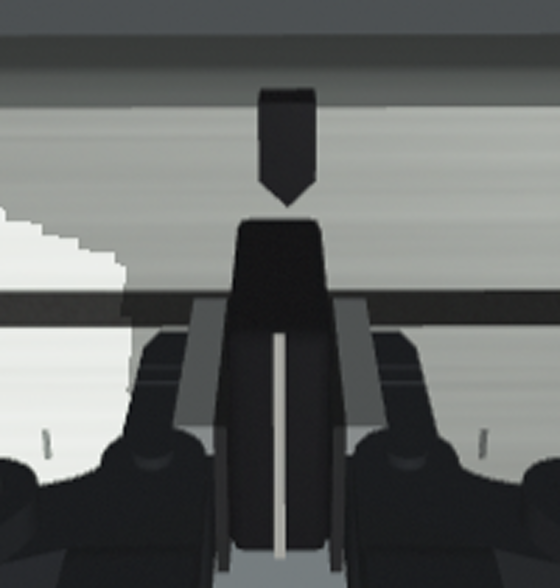

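Emit:
apply_moves(commands=[[0.1,0.02,0,0,0,0,1.2],[0.05,0,0,0,0,0,1.2],[0,0,0,0,0,0,1.2],[0,0,0,0,0,0,1.2],[0,0,0,0,0,0,1.2],[0,0,0,0,0,0,1.2],[0,0,0,0,0,0,1.2],[0,0,0,0,0,0,1.2]])

```text
time_s: 8.07
eef_pos: [0.5536, -0.1268, 0.0485]
eef_rot: [0.465, 0.529, -0.468, 0.533]
ft_force: [-1.1, -0.7, 1.1]
gripper_width: 0.151
```

```bash
python3 look.py w7;python3 - <<'E'
import cv2
t=cv2.imread("pics/w7.png")[190:400,220:420]
cv2.imwrite("pics/w7c.png",cv2.resize(t,None,fx=2.8,fy=2.8,interpolation=cv2.INTER_CUBIC))
E
```

```text
8.0667 [ 0.55358191 -0.12682457  0.04850287] [-1.09210163 -0.72939393  1.14740763] 0.15056841007312247
[[0.001, 0.992, 0.129], [-0.007, 0.129, -0.992], [-1.0, -0.0, 0.007]] yaw 7.401712297184737
paddle_top 0.77 322 330 [ 0.5535 -0.1187  0.074 ]
paddle_mark 0.95 320 242 [ 0.5495 -0.0948  0.042 ]
```

View pics/w7c.png

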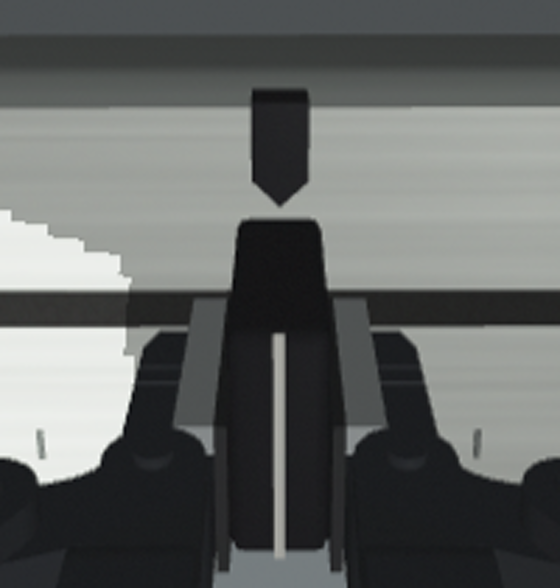

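The pointer (crop column 280) and the paddle line (279.5) now line up. I open slowly without moving, then rise straight up.

Emit:
apply_moves(commands=[[0,0,0,0,0,0,1.6],[0,0,0,0,0,0,2.2],[0,0,0,0,0,0,3.2],[0,0,0,0,0,0,4.5],[0,0,0,0,0,0,6],[0,0,0,0,0,0,7],[0,0,0,0,0,0,7],[0,0,0,0,0,0,7]])

```text
time_s: 8.88
eef_pos: [0.555, -0.1267, 0.0481]
eef_rot: [0.466, 0.529, -0.468, 0.534]
ft_force: [-0.3, -0.7, -0.3]
gripper_width: 0.818
```

Emit:
apply_moves(commands=[[0,0,0.5,0,0,0,7],[0,0,1,0,0,0,7],[0,0,1.5,0,0,0,7],[0,0,2,0,0,0,7],[0,0,2,0,0,0,7],[0,0,2,0,0,0,7],[0,0,0,0,0,0,7],[0,0,0,0,0,0,7]])

```text
time_s: 9.55
eef_pos: [0.5538, -0.1264, 0.1457]
eef_rot: [0.466, 0.529, -0.468, 0.533]
ft_force: [-0.1, -0.5, 0.3]
gripper_width: 0.822
```

```bash
python3 look.py w8; python3 - <<'E'
from h import *
t=cv2.imread("pics/w8.png");s=imaging.read_camera("scene");cv2.imwrite("pics/scene8.png",s)
o=np.zeros((600,800,3),np.uint8);o[:600]=cv2.resize(t[150:360,180:460],(800,600),interpolation=cv2.INTER_CUBIC);cv2.imwrite("pics/w8c.png",o)
E
```

```text
9.55 [ 0.55383304 -0.12642799  0.14574452] [-0.06538214 -0.48841919  0.28621267] 0.8222501357012324
[[0.003, 0.992, 0.128], [-0.007, 0.128, -0.992], [-1.0, 0.002, 0.007]] yaw 7.3590922022495855
paddle_top 0.74 321 250 [ 0.5547 -0.1221  0.074 ]
paddle_mark 0.57 320 197 [ 0.5505 -0.0948  0.042 ]
```

View pics/w8c.png

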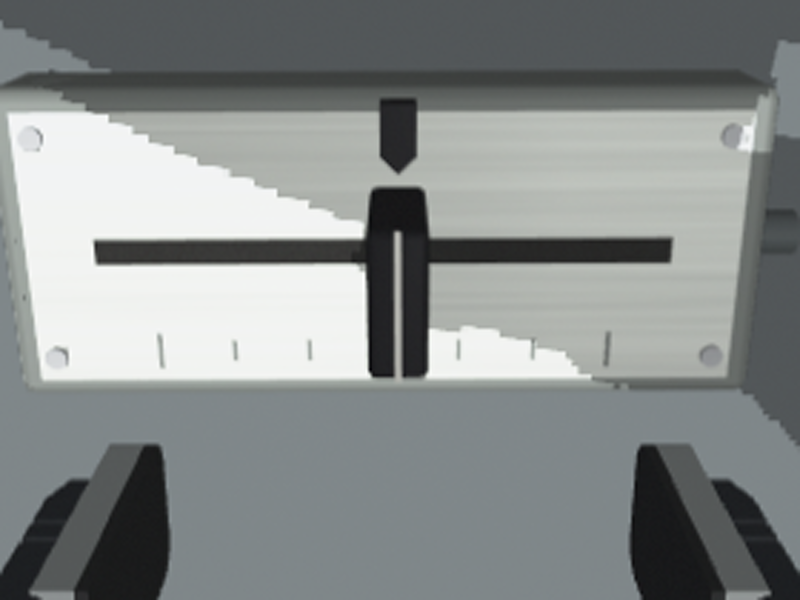

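View pics/scene8.png

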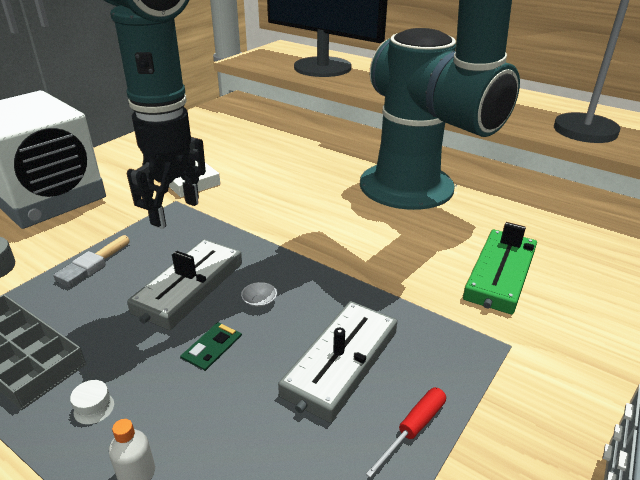

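After release, the paddle line and the pointer tip are both at crop column 398. The post slider is unchanged at (340,340), and the gripper is clear. I'll do one numeric check and then hand in.

```bash
python3 -c "
from al import *
k=lambda u,v:(u*.35+180-.3,v*.35+150-.3)
al('w8',*k(398,304),*k(398,138))
a=cv2.imread('pics/scene0.png')[300:420,270:410].astype(int);b=cv2.imread('pics/scene8.png')[300:420,270:410].astype(int);print('post diff frac',(abs(a-b).max(2)>40).mean())"
```

```text
[ 0.55379443 -0.12652919  0.074     ] [ 0.54988917 -0.09595277  0.042     ] along 0.00011917649759607312 across 0.03082457736724789
post diff frac 0.031071428571428573
```

```bash
python3 -c "
from h import *
print(order.job_done(),manip.state()['time_s'])"
```

```text
the job is handed in; nothing more can be done
the job is handed in; nothing more can be done
```

The paddle grip on the grey box is now level with its own pointer, and I have let go and handed the job in. I slid it about 49 mm along its track, opened the jaws slowly and rose straight up, about 10 cm.

- **Alignment:** the last wrist picture, taken after release, puts the paddle 0.1 mm from the pointer along the track. It sits 30.8 mm to the side, against the 31 mm given.
- **Forces and time:** the wrist force at the end of each move stayed under 3 N. The clock read about 9.6 s after the last move.
- **Round-post slider:** it and its pointer look unchanged in the scene picture. About 3% of the pixels in that crop differ; I put that down to moved shadows but did not check further.
- **Detector disagreement:** the `paddle_top` detections in the close wrist views sat 4–8 mm to the side, because the visible side face pulled the centre over. I used the white line on the paddle's top instead.

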